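# Return the shackle plates to their tray bay

### The job

Put the two long two-hole shackle plates that lie on the bench back in the shelf tray, in the bay that already holds a plate of that kind. All three must lie flat on the bay's floor, side by side and square across the bay, with the row pushed up close together against the back. Do not drop the plates, and leave everything else where it is.

Things in the scene. Friction and masses are not known exactly. Their poses are not given: they have to be found in the camera images.
- tray: Grey sheet-steel tray screwed to the bench, open at the top and along its front: 164 mm deep (x), 353 wide (y), walls 40 high and 3 thick, a divider at y = 0. Origin: centre of its underside; +x to the closed back, +y to its left bay, z up. Back wall's inner face at x = +79 mm. Floor 2 mm thick, from x = -82 mm; before it a ramp folded down to the bench at x = -104 mm.
- bay_left (a point): Middle of the left bay's mouth, at the front edge of its floor (2 mm above the bench); axes as the tray's. The bay is 172 mm wide and runs 161 mm along +x to the back wall.
- bay_right (a point): The same point of the right bay, which is equally large.
- plate_a: Loose spring-shackle plate of flat bare steel, 130 mm long (its y), 42 mm wide (its x), 8 mm thick, corners rounded 8 mm, two 17 mm holes on its long axis 84 mm apart, about 0.3 kg. Starts flat on the bench before the tray, to its left or thereabouts. Origin: centre of the plate (4 mm above its underside), z up. Both ends and faces are alike.
- plate_b: The second loose shackle plate, identical to plate_a; starts flat on the bench before the tray, more to the right. Origin and axes likewise.
- stock_plate: A third shackle plate, identical, loose, already lying flat at the back of one of the two bays, long axis across the bay: it shows which bay is for shackle plates. It may lie up to about 20 mm off the back wall. Origin and axes likewise, +x to the tray's back.
- stock_clamp: Spring clamp plate, the other kind of stock: loose flat steel, 100 mm (y) by 64 mm (x), 10 mm thick, with five holes, lying at the back of the other bay. Leave it alone. Origin: centre of its underside.
- ubolt: Bystander: bare steel U-bolt of 12 mm rod, about 140 by 82 mm, lying on the bench to the right. Origin: on the bench, near its middle.
- nut: Bystander: large dark hexagon nut, about 46 mm wide, 20 mm high, on the bench to the right. Origin: centre of its underside.
- spanner: Bystander: 200 mm spanner lying on the bench to the left of the tray. Origin: under its middle.
- oil_tin: Bystander: white and red gear-oil tin, 65 by 110 by 165 mm high plus cap, standing to the right of the tray. Origin: centre of its underside.
- carburettor: Bystander: aluminium carburettor, about 100 by 90 mm and 120 mm high, standing on the bench to the left. Origin: centre of its underside.
Things that resemble listed ones, but are neither listed nor needed, are in the scene too. What is shaped like the plate_b but blue, green or red is not meant.

How it is judged:
At the end, for the whole second after the job is handed in: Both loose shackle plates and the stocked one lie at rest in the same bay, flat on its floor (within 4.5 degrees, none on top of another), long axes across the bay within 8 degrees, and the row is closed up to the back: gaps between back wall and plates together at most 20 mm (angle between the z axis of each of plate_a, plate_b, stock_plate and the z axis of tray, either way round below 0.08 rad and z of plate_a in the frame of tray between 0.003 and 0.009 m and angle between the y axis of each of plate_a, plate_b, stock_plate and the y axis of tray, either way round below 0.14 rad and linear speed of each of plate_a, plate_b, stock_plate below 0.02 m/s and x of each of plate_a, plate_b, stock_plate in the frame of tray above -0.046 m and y of plate_a in the frame of stock_plate between -0.06 and 0.06 m and z of plate_b in the frame of tray between 0.003 and 0.009 m and y of plate_b in the frame of stock_plate between -0.06 and 0.06 m and z of stock_plate in the frame of tray between 0.003 and 0.009 m); the robot touches nothing.
It fails at once if something that should be left alone (U-bolt, nut, spanner, oil tin, carburettor, clamp plate) is moved more than 30 mm (distance of any of ubolt, nut, spanner, oil_tin, carburettor, stock_clamp from where it was at the start of the episode above 0.03 m).
It fails at once if a shackle plate is dropped: let go while more than 40 mm above the bench (height (world z) of plate_a above 0.04 m and contact force between plate_a and the fingers below 0.02 N).
It fails at once if a shackle plate is dropped: let go while more than 40 mm above the bench (height (world z) of plate_b above 0.04 m and contact force between plate_b and the fingers below 0.02 N).
It also fails if it takes over 72 s, if anything falls off the work surface, if the arm or the gripper's body presses on something with over 40 N, if the wrist force passes 120 N, or if a joint passes its speed limit or range.

### The arm

A 6-joint arm with a two-finger parallel gripper is mounted at the origin on the work surface. World frame = base frame: x ahead of the robot, y to its left, z up, the work surface at z = 0. Lengths are in m, angles in rad, forces in N, time in s.
With the tool pointing down it reaches from about 0.25 to 0.725 m from the base axis. Payload 4 kg.
Tool frame: the origin (TCP) lies on the centre line of the jaws, within the pads' length; the fingertips stand 11 mm ahead of it and the grasp point (between the pads) lies 8 mm behind it; z points along the fingers, y is the line along which they close (so a half turn about z gives the same grasp; the last joint's range is limited). The gripper opens to 85 mm and grips with 20 to 120 N. Pads are 22 mm wide; open, the fingers measure 114 mm over their backs; the gripper's body (76 mm by 85 mm) begins 54 mm behind the grasp point. The pads swing forward as they close: fully open they stand 13 mm farther back than shut.
Start: joints at [1.314, 0.241, 0.005, 1.335, 0, 1.571], TCP at [0.127, 0.484, 0.242] pointing down, gripper open.
Joint ranges: [-2.72, 2.72], [-1.05, 1.87], [-1.09, 1.28], [-1.99, 2.15], [-1.42, 1.44], [-3.14, 3.14]. Speed limits (rad/s): [2.79, 2.79, 3.14, 3.14, 3.14, 3.14].

### API

Orientations are given as a unit quaternion [w, x, y, z].
In Python, from rig import read_state, get_image, camera_params, sign_off gives the robot as it stands. The module is installed in compiled form; this text tells all that it offers.
- The arm moves only by the tool step_arm, never from a script. Its argument "increments" is a list of rows, each an object of numbers: "tx", "ty", "tz": the shift along the world's x, y, z in m; "roll": the turn about the world's z in rad. In form: [{"tx": .., "ty": .., "tz": .., "roll": ..}, ...]. A call has 1 to 12 rows; each row is the pose to reach, as a shift and turn from the pose commanded when the call began; what a row does not reach only later rows make up. A row lasts 1/10 s, in which the tool goes at most 50 mm and 8.59 degrees, less where a joint would pass 70% of its speed; a pose out of reach is approached as far as the arm can. A call with a gripper value outside its range is refused whole. "fingers" is the finger opening in m, from 0 to 0.0854, set as the call begins (left out, the last holds). The fingers move at their own pace and stop on an object; "force" is the grip in N (left out, the last holds). Time passes only in rows, so rows that repeat a pose let the fingers close. It gives the time, the measured TCP pose, the force, the opening and the grip force at its end, in the units of the state.
- read_state(): the state, without advancing time (a new reading comes with each control period).
- get_image(name): name is "side" or "top" or "wrist"; returns the picture (420x560x3 uint8, blue, green, red); there is no depth.
- camera_params(name): a dict with "camera_matrix" (3x3 intrinsics, pixels), "T" (4x4, takes a point from camera to world coordinates). Camera axes: x right, y up, looking along -z (the intrinsics and any distortion apply to the point x, -y, -z); pixel columns grow to the right and rows downward; lengths in m; the calibration is good to about 2 mm. The wrist camera is an equidistant fisheye: a pixel r from the principal point sees the ray r / f radians off the axis. A picture is of the moment at which its call begins: read the wrist's pose just before it. camera_params takes no time and is no camera call; for the wrist camera it gives the pose at the moment of the call.
- sign_off(): hands the job in; it is judged then, once.
The state is a dict: "t": time; "q": joint angles; "joint_vel": joint speeds; "joint_efforts": joint torques, N m; "position": TCP position; "tcp_rot": TCP orientation; "ft_force": force on the tool from outside, world axes, zero at the start; "wrist_torque": the same for the moment, N m; "opening": finger opening in m; "finger_force": force on a finger pad.
Only numpy, scipy, OpenCV 4.12 (cv2) and the standard library are available. Lean on these libraries where they do the work, as an engineer would, in place of code of your own. Each camera call takes 0.05 s, during which the arm holds its last target. There are 200 camera calls.

## Working session

There is one attempt and no reset: what is moved stays moved. The work goes in short steps, Python scripts to look and compute and a tool call to move; the robot and the scene stay as the last step left them, time stands still between calls to the robot, and variables do not carry over. Pictures are saved under pics/ and viewed, at most 10 in all, crops included, and the job is handed in when it is done.

Besides the shell and the picture viewer there is one more tool, called after "Call:" as name([rows], argument=value, ...), one row to a line, values as JSON. step_arm: Moves the arm, as the interface text tells. Its arguments: {"type":"object","properties":{"increments":{"type":"array"},"fingers":{"type":"number"},"force":{"type":"number"}},"required":["increments"]}

```bash
mkdir -p pics
cat > h.py <<'E'
import numpy as np, cv2
from rig import *
def pix2w(name,uv,z,P=None):
    P=P or camera_params(name); K=np.array(P["camera_matrix"]);T=np.array(P["T"])
    out=[]
    for u,v in uv:
        a=(u-K[0,2])/K[0,0]; b=(v-K[1,2])/K[1,1]
        if name=="wrist":
            r=np.hypot(a,b); s=np.sin(r)/r if r>1e-9 else 1
            d=np.array([a*s,-b*s,-np.cos(r)])
        else: d=np.array([a,-b,-1])
        d=T[:3,:3]@d; o=T[:3,3]; out.append(o+d*(z-o[2])/d[2])
    return np.array(out)
def w2pix(name,X,P=None):
    P=P or camera_params(name); K=np.array(P["camera_matrix"]);T=np.array(P["T"])
    p=(np.asarray(X)-T[:3,3])@T[:3,:3]; x,y,z=p[:,0],-p[:,1],-p[:,2]
    if name=="wrist":
        n=np.hypot(x,y); r=np.arctan2(n,z); return np.c_[K[0,2]+K[0,0]*r*x/n,K[1,2]+K[1,1]*r*y/n]
    return np.c_[K[0,2]+K[0,0]*x/z,K[1,2]+K[1,1]*y/z]
E
python3 - <<'E'
from h import *
for n in ["top","side"]:
    cv2.imwrite(f"pics/{n}0.png",get_image(n)); P=camera_params(n); print(n,np.round(P["T"],3).tolist(),np.round(P["camera_matrix"],1).tolist())
print(read_state())
E
```

```text
top [[0.008, 0.982, -0.19, 0.299], [-1.0, 0.007, -0.01, 0.008], [-0.008, 0.19, 0.982, 1.279], [0.0, 0.0, 0.0, 1.0]] [[425.7, 0.0, 282.8], [0.0, 425.7, 218.2], [0.0, 0.0, 1.0]]
side [[0.997, 0.067, -0.041, 0.467], [-0.078, 0.764, -0.64, -0.713], [-0.011, 0.641, 0.767, 0.904], [0.0, 0.0, 0.0, 1.0]] [[442.2, 0.0, 273.2], [0.0, 442.2, 216.0], [0.0, 0.0, 1.0]]
{'t': 0.1, 'q': array([1.31399652e+00, 2.41345872e-01, 3.85423446e-03, 1.33521015e+00,
       4.34987502e-05, 1.57078868e+00]), 'joint_vel': array([-0.00090154, -0.00110867,  0.00564851, -0.00012292,  0.000167  ,
       -0.00021715]), 'joint_efforts': array([ 4.22339899e-04, -3.73138726e+01,  2.53009307e+01,  1.08331480e-02,
        1.46803754e-04, -1.79673684e-06]), 'position': array([0.12684098, 0.4830739 , 0.24149606]), 'tcp_rot': array([-1.43568307e-04,  1.28043553e-01,  9.91768088e-01, -9.42100069e-04]), 'ft_force': array([ 0.62480744, -0.35018586,  0.63089905]), 'wrist_torque': array([0.0159607 , 0.04577529, 0.05015116]), 'finger_force': 0.0, 'opening': 0.08537065698199073}
```

View pics/top0.png

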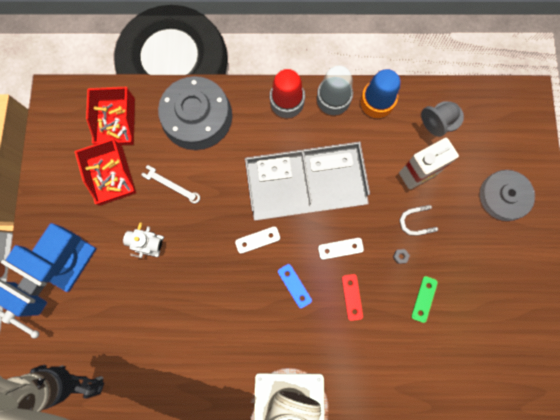

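View pics/side0.png

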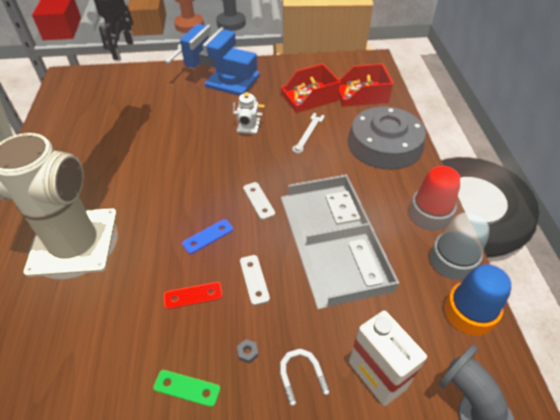

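The stock plate is in the right bay at about (333,161) in the top view, with the clamp plate in the left bay at (274,169). The loose plates are at (258,240) and (341,249).

Run:
```python
from h import *
im=cv2.imread("pics/top0.png")
c=cv2.resize(im[135:265,225:380],None,fx=5,fy=4.6,interpolation=cv2.INTER_CUBIC); c=cv2.resize(im[135:265,225:380],None,fx=4.6,fy=4.6,interpolation=cv2.INTER_CUBIC); cv2.imwrite("pics/crop.png",c)
hsv=cv2.cvtColor(im,cv2.COLOR_BGR2HSV)
m=((hsv[...,1]<60)&(hsv[...,2]>150)).astype(np.uint8)
m[:218]=0;m[265:]=0;m[:,:225]=0;m[:,380:]=0
for k in cv2.findContours(m,0,2)[0]:
    if cv2.contourArea(k)<100: continue
    w=pix2w("top",k[:,0].astype(float),0.008)[:,:2]
    r=cv2.minAreaRect((w*1000).astype(np.float32)); print(r, w.mean(0))
    b=cv2.boxPoints(r); e=[b[1]-b[0],b[2]-b[1]]; e=max(e,key=np.linalg.norm); print("long axis yaw deg",np.degrees(np.arctan2(e[1],e[0])))
```

```text
((454.2983093261719, -151.73268127441406), (46.03216552734375, 134.66622924804688), 11.08273983001709) [ 0.45197589 -0.15039931]
long axis yaw deg -78.91725
((478.5888977050781, 97.7314453125), (45.95172882080078, 133.3507080078125), 19.871803283691406) [0.47783693 0.10095781]
long axis yaw deg -70.128204
```

View pics/crop.png

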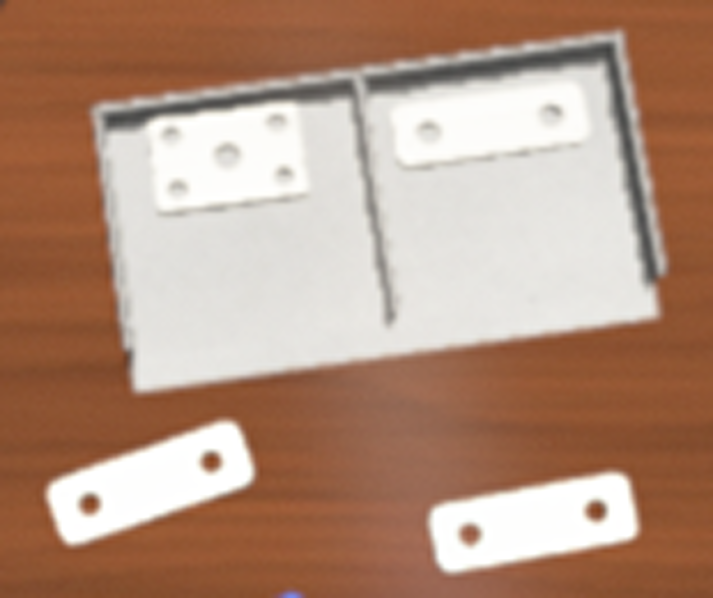

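```bash
cat >> h.py <<'E'
def fit(L,W):
    L=np.array(L);W=np.array(W);l=L-L.mean(0);w=W-W.mean(0)
    a=np.arctan2((l[:,0]*w[:,1]-l[:,1]*w[:,0]).sum(),(l*w).sum()); R=np.array([[np.cos(a),-np.sin(a)],[np.sin(a),np.cos(a)]])
    t=W.mean(0)-R@L.mean(0); return a,R,t,W-(L@R.T+t)
E
python3 - <<'E'
from h import *
f=lambda p,z:pix2w("top",[(225+(x+.5)/4.6-.5,135+(y+.5)/4.6-.5) for x,y in p],z)[:,:2]
L=[(-.104,.1765),(-.104,-.1765),(.082,.1765),(.082,-.1765),]
W=np.r_[f([(135,390),(660,318)],0),f([(97,107),(622,33)],.042)]
a,R,t,res=fit(L,W); print("tray yaw",np.degrees(a),t,res*1000)
np.savez("tray.npz",a=a,R=R,t=t)
for n,p,z in [("stock",[(429,131),(551,115)],.01),("A",[(90,503),(211,461)],.008),("B",[(470,534),(596,510)],.008)]:
    h=f(p,z);c=h.mean(0);d=h[0]-h[1];print(n,c,np.linalg.norm(d),"yaw of y",np.degrees(np.arctan2(d[1],d[0]))-90,"in tray",(c-t)@R)
for n,q in [("bayR mid",(-.082,-.0875)),("back",(.079,-.0875)),("left",(0,-.0015)),("right",(0,-.1735))]: print(n,R@q+t)
s=read_state();P=camera_params("wrist");print(np.round(P["T"],3).tolist(),np.round(P["camera_matrix"],1).tolist())
E
```

```text
tray yaw 8.485013798521432 [ 0.67032526 -0.05041513] [[ 0.47142989  0.90476317]
 [-0.21925806 -0.25713638]
 [-0.8358047  -0.61683101]
 [ 0.58363287 -0.03079577]]
stock [ 0.72567574 -0.12774259] 0.08352471031329128 yaw of y 8.112949558239265 in tray [ 0.04333492 -0.08464807]
A [0.4790848  0.09753744] 0.08374229882696362 yaw of y 19.779718571415657 in tray [-0.16731673  0.17455082]
B [ 0.45455752 -0.1523921 ] 0.08390839978091472 yaw of y 11.219418240368256 in tray [-0.22845283 -0.06902409]
bayR mid [ 0.60213348 -0.14905656]
back [ 0.76137125 -0.12530089]
left [ 0.67054659 -0.05189871]
right [ 0.69592531 -0.22201609]
[[0.254, -0.923, -0.287, 0.053], [0.967, 0.242, 0.077, 0.502], [-0.002, -0.297, 0.955, 0.374], [0.0, 0.0, 0.0, 1.0]] [[325.2, 0.0, 279.2], [0.0, 325.2, 210.0], [0.0, 0.0, 1.0]]
```

Call:
step_arm([
  {"tx": 0.0273,"ty": -0.053,"tz": -0.008,"roll": -0.1},
  {"tx": 0.0546,"ty": -0.106,"tz": -0.016,"roll": -0.2},
  {"tx": 0.082,"ty": -0.159,"tz": -0.024,"roll": -0.3},
  {"tx": 0.109,"ty": -0.212,"tz": -0.032,"roll": -0.4},
  {"tx": 0.1365,"ty": -0.265,"tz": -0.04,"roll": -0.5},
  {"tx": 0.164,"ty": -0.318,"tz": -0.05,"roll": -0.6},
  {"tx": 0.191,"ty": -0.371,"tz": -0.06,"roll": -0.7},
  {"tx": 0.218,"ty": -0.424,"tz": -0.07,"roll": -0.8},
  {"tx": 0.246,"ty": -0.477,"tz": -0.08,"roll": -0.9},
  {"tx": 0.273,"ty": -0.53,"tz": -0.09,"roll": -1.0},
  {"tx": 0.3275,"ty": -0.6365,"tz": -0.1,"roll": -1.119},
  {"tx": 0.3275,"ty": -0.6365,"tz": -0.1,"roll": -1.119},
], fingers=0.06, force=40)

```text
t: 1.3
position: [0.399, -0.0465, 0.1567]
tcp_rot: [-0.0, 0.636, 0.772, 0.0]
ft_force: [1.5, 1.3, 0.0]
opening: 0.0601
finger_force: 0.0
```

Call:
step_arm([
  {"tx": 0,"ty": 0,"tz": 0,"roll": 0},
  {"tx": 0,"ty": 0,"tz": 0,"roll": 0},
])

```text
t: 1.5
position: [0.3982, -0.0453, 0.1564]
tcp_rot: [-0.001, 0.636, 0.772, -0.0]
ft_force: [-1.0, -0.2, -0.4]
opening: 0.0602
finger_force: 0.0
```

```bash
cat >> h.py <<'E'
def st():
    s=read_state();w,x,y,z=s["tcp_rot"]
    ya=np.degrees(np.arctan2(1-2*(x*x+z*z),2*(x*y-w*z)))
    print("t",round(s["t"],2),"p",np.round(s["position"],4),"fing yaw",round(ya,2),"q6",round(s["q"][5],3),"F",np.round(s["ft_force"],1),"open",round(s["opening"],4),"ff",round(s["finger_force"],1)); return s,ya
E
python3 -c "
from h import *; st()"
```

```text
t 1.5 p [ 0.3982 -0.0453  0.1564] fing yaw 10.98 q6 1.266 F [-1.  -0.2 -0.4] open 0.0602 ff 0.0
```

Call:
step_arm([
  {"tx": 0.019,"ty": -0.036,"tz": 0},
  {"tx": 0.038,"ty": -0.071,"tz": -0.01},
  {"tx": 0.0563,"ty": -0.107,"tz": -0.02},
  {"tx": 0.0563,"ty": -0.107,"tz": -0.05},
  {"tx": 0.0563,"ty": -0.107,"tz": -0.08},
  {"tx": 0.0563,"ty": -0.107,"tz": -0.09},
  {"tx": 0.0563,"ty": -0.107,"tz": -0.09},
  {"tx": 0.0563,"ty": -0.107,"tz": -0.09},
])

```text
validation failed for argument at $.in...
```

```bash
python3 -c "
from h import *; st(); P=camera_params('wrist'); im=get_image('wrist'); cv2.imwrite('pics/w1.png',im)
print(w2pix('wrist',[[.4546,-.1524,.008]],P))"
```

```text
t 1.5 p [ 0.3982 -0.0453  0.1564] fing yaw 10.98 q6 1.266 F [-1.  -0.2 -0.4] open 0.0602 ff 0.0
[[313.44666735 306.51909415]]
```

View pics/w1.png

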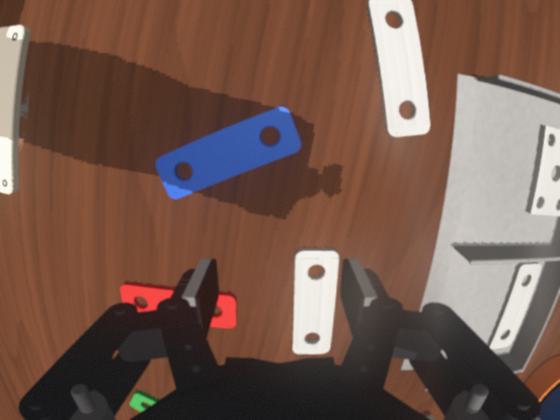

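The move was refused because the rows need every field. In the wrist view, plate B's hole midpoint is at about (314,305), against a predicted (313,306), so the estimate holds.

Call:
step_arm([
  {"tx": 0.019,"ty": -0.036,"tz": 0,"roll": 0},
  {"tx": 0.038,"ty": -0.071,"tz": -0.01,"roll": 0},
  {"tx": 0.0563,"ty": -0.107,"tz": -0.02,"roll": 0},
  {"tx": 0.0563,"ty": -0.107,"tz": -0.06,"roll": 0},
  {"tx": 0.0563,"ty": -0.107,"tz": -0.1,"roll": 0},
  {"tx": 0.0563,"ty": -0.107,"tz": -0.125,"roll": 0},
  {"tx": 0.0563,"ty": -0.107,"tz": -0.138,"roll": 0},
  {"tx": 0.0563,"ty": -0.107,"tz": -0.142,"roll": 0},
  {"tx": 0.0563,"ty": -0.107,"tz": -0.144,"roll": 0},
  {"tx": 0.0563,"ty": -0.107,"tz": -0.144,"roll": 0},
  {"tx": 0.0563,"ty": -0.107,"tz": -0.144,"roll": 0},
])

```text
t: 2.65
position: [0.4561, -0.1512, 0.0143]
tcp_rot: [0.001, 0.635, 0.773, 0.0]
ft_force: [-0.1, -1.3, 0.0]
opening: 0.0601
finger_force: 0.0
```

```bash
python3 -c "
from h import *; st()"
```

```text
t 2.65 p [ 0.4561 -0.1512  0.0143] fing yaw 11.22 q6 1.055 F [-0.1 -1.3  0. ] open 0.0601 ff 0.0
```

Call:
step_arm([
  {"tx": 0,"ty": 0,"tz": -0.003,"roll": 0},
  {"tx": 0,"ty": 0,"tz": -0.003,"roll": 0},
  {"tx": 0,"ty": 0,"tz": -0.003,"roll": 0},
  {"tx": 0,"ty": 0,"tz": -0.003,"roll": 0},
  {"tx": 0,"ty": 0,"tz": -0.003,"roll": 0},
  {"tx": 0,"ty": 0,"tz": -0.003,"roll": 0},
  {"tx": 0,"ty": 0,"tz": -0.003,"roll": 0},
  {"tx": 0,"ty": 0,"tz": -0.003,"roll": 0},
], fingers=0.03, force=60)

```text
t: 3.45
position: [0.4558, -0.1516, 0.011]
tcp_rot: [0.001, 0.635, 0.773, 0.001]
ft_force: [-0.3, 0.7, 5.7]
opening: 0.0399
finger_force: 60.6
```

```bash
python3 -c "
from h import *; st()"
```

```text
t 3.45 p [ 0.4558 -0.1516  0.011 ] fing yaw 11.16 q6 1.055 F [-0.3  0.7  5.7] open 0.0399 ff 60.6
```

Call:
step_arm([
  {"tx": 0,"ty": 0,"tz": 0.012,"roll": 0},
  {"tx": 0,"ty": 0,"tz": 0.025,"roll": 0},
  {"tx": 0.02,"ty": 0.001,"tz": 0.027,"roll": -0.01},
  {"tx": 0.05,"ty": 0.003,"tz": 0.027,"roll": -0.02},
  {"tx": 0.08,"ty": 0.005,"tz": 0.027,"roll": -0.047},
  {"tx": 0.11,"ty": 0.007,"tz": 0.027,"roll": -0.047},
  {"tx": 0.14,"ty": 0.009,"tz": 0.027,"roll": -0.047},
  {"tx": 0.17,"ty": 0.011,"tz": 0.027,"roll": -0.047},
  {"tx": 0.19,"ty": 0.012,"tz": 0.027,"roll": -0.047},
  {"tx": 0.2005,"ty": 0.012,"tz": 0.027,"roll": -0.047},
  {"tx": 0.2005,"ty": 0.012,"tz": 0.027,"roll": -0.047},
  {"tx": 0.2005,"ty": 0.012,"tz": 0.027,"roll": -0.047},
])

```text
t: 4.65
position: [0.6545, -0.1393, 0.0365]
tcp_rot: [-0.001, 0.653, 0.757, -0.001]
ft_force: [0.3, 0.2, -2.2]
opening: 0.0397
finger_force: 61.5
```

```bash
python3 -c "
from h import *; st(); im=get_image('wrist'); cv2.imwrite('pics/w2.png',im)"
```

```text
t 4.65 p [ 0.6545 -0.1393  0.0365] fing yaw 8.47 q6 1.213 F [ 0.3  0.2 -2.2] open 0.0397 ff 61.5
```

View pics/w2.png

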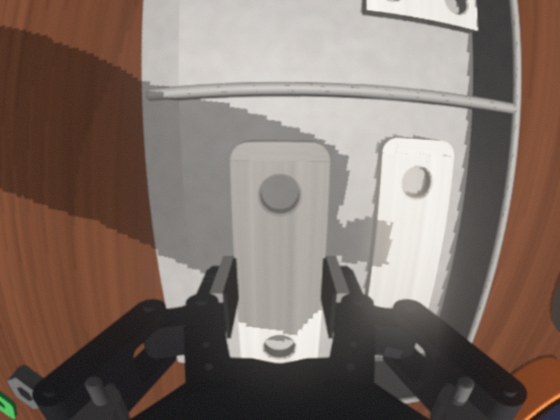

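Plate B is held level in the right bay, parallel to the stock plate (about (415,240)), with a clear gap between them. Lowering it now.

Call:
step_arm([
  {"tx": 0,"ty": 0,"tz": -0.01,"roll": 0},
  {"tx": 0,"ty": 0,"tz": -0.018,"roll": 0},
  {"tx": 0,"ty": 0,"tz": -0.022,"roll": 0},
  {"tx": 0,"ty": 0,"tz": -0.0235,"roll": 0},
  {"tx": 0,"ty": 0,"tz": -0.0235,"roll": 0},
  {"tx": 0,"ty": 0,"tz": -0.0235,"roll": 0},
  {"tx": 0,"ty": 0,"tz": -0.0235,"roll": 0},
])

```text
t: 5.4
position: [0.656, -0.1394, 0.0137]
tcp_rot: [0.0, 0.653, 0.757, 0.0]
ft_force: [0.1, -0.0, -2.3]
opening: 0.0398
finger_force: 61.5
```

Call:
step_arm([
  {"tx": 0,"ty": 0,"tz": 0,"roll": 0},
  {"tx": 0,"ty": 0,"tz": 0,"roll": 0},
  {"tx": 0,"ty": 0,"tz": 0,"roll": 0},
  {"tx": 0,"ty": 0,"tz": 0,"roll": 0},
], fingers=0.05)

```text
t: 5.8
position: [0.656, -0.1395, 0.0141]
tcp_rot: [0.0, 0.653, 0.757, 0.0]
ft_force: [0.1, -0.8, -0.4]
opening: 0.0499
finger_force: 0.0
```

```bash
python3 -c "
from h import *; st()"
```

```text
t 5.8 p [ 0.656  -0.1395  0.0141] fing yaw 8.48 q6 1.213 F [ 0.1 -0.8 -0.4] open 0.0499 ff 0.0
```

Call:
step_arm([
  {"tx": 0,"ty": 0,"tz": 0.025,"roll": 0},
  {"tx": 0,"ty": 0,"tz": 0.055,"roll": 0.14},
  {"tx": -0.01,"ty": -0.0015,"tz": 0.06,"roll": 0.28},
  {"tx": -0.02,"ty": -0.003,"tz": 0.06,"roll": 0.42},
  {"tx": -0.03,"ty": -0.0045,"tz": 0.06,"roll": 0.56},
  {"tx": -0.04,"ty": -0.006,"tz": 0.06,"roll": 0.7},
  {"tx": -0.05,"ty": -0.0075,"tz": 0.06,"roll": 0.84},
  {"tx": -0.0521,"ty": -0.0078,"tz": 0.06,"roll": 0.98},
  {"tx": -0.0521,"ty": -0.0078,"tz": 0.06,"roll": 1.12},
  {"tx": -0.0521,"ty": -0.0078,"tz": 0.06,"roll": 1.26},
  {"tx": -0.0521,"ty": -0.0078,"tz": 0.06,"roll": 1.4},
  {"tx": -0.0521,"ty": -0.0078,"tz": 0.06,"roll": 1.5},
], fingers=0.045)

```text
t: 7.0
position: [0.6036, -0.1472, 0.0739]
tcp_rot: [0.0, -0.041, 0.999, -0.0]
ft_force: [-0.4, -0.6, 0.0]
opening: 0.0451
finger_force: 0.0
```

Call:
step_arm([
  {"tx": 0,"ty": 0,"tz": 0,"roll": 0.0708},
  {"tx": 0,"ty": 0,"tz": -0.03,"roll": 0.0708},
  {"tx": 0,"ty": 0,"tz": -0.05,"roll": 0.0708},
  {"tx": 0,"ty": 0,"tz": -0.058,"roll": 0.0708},
  {"tx": 0,"ty": 0,"tz": -0.06,"roll": 0.0708},
  {"tx": 0,"ty": 0,"tz": -0.061,"roll": 0.0708},
  {"tx": 0,"ty": 0,"tz": -0.061,"roll": 0.0708},
])

```text
t: 7.7
position: [0.6044, -0.1474, 0.0138]
tcp_rot: [0.001, -0.074, 0.997, -0.0]
ft_force: [0.1, 0.1, -0.1]
opening: 0.0453
finger_force: 0.0
```

```bash
python3 -c "
from h import *; st()"
```

```text
t 7.7 p [ 0.6044 -0.1474  0.0138] fing yaw 98.48 q6 -0.387 F [ 0.1  0.1 -0.1] open 0.0453 ff 0.0
```

Call:
step_arm([
  {"tx": 0.006,"ty": 0.0009,"tz": -0.001,"roll": 0},
  {"tx": 0.012,"ty": 0.0018,"tz": -0.001,"roll": 0},
  {"tx": 0.018,"ty": 0.0027,"tz": -0.001,"roll": 0},
  {"tx": 0.024,"ty": 0.0036,"tz": -0.001,"roll": 0},
  {"tx": 0.03,"ty": 0.0045,"tz": -0.001,"roll": 0},
  {"tx": 0.035,"ty": 0.0052,"tz": -0.001,"roll": 0},
  {"tx": 0.04,"ty": 0.006,"tz": -0.001,"roll": 0},
  {"tx": 0.045,"ty": 0.0067,"tz": -0.001,"roll": 0},
  {"tx": 0.049,"ty": 0.0073,"tz": -0.001,"roll": 0},
  {"tx": 0.053,"ty": 0.0079,"tz": -0.001,"roll": 0},
])

```text
t: 8.7
position: [0.6556, -0.1394, 0.0116]
tcp_rot: [-0.001, -0.074, 0.997, -0.0]
ft_force: [-8.5, -1.6, 6.9]
opening: 0.045
finger_force: 4.5
```

```bash
python3 -c "
from h import *; s,_=st(); z=np.load('tray.npz'); print((s['position'][:2]-z['t'])@z['R']); im=get_image('top'); c=cv2.resize(im[135:265,225:380],None,fx=4.6,fy=4.6,interpolation=cv2.INTER_CUBIC); cv2.imwrite('pics/c2.png',c)"
```

```text
t 8.7 p [ 0.6556 -0.1394  0.0116] fing yaw 98.47 q6 -0.357 F [-8.5 -1.6  6.9] open 0.045 ff 4.5
[-0.02774296 -0.08585131]
```

Call:
step_arm([
  {"tx": 0.002,"ty": 0.0003,"tz": 0.0005,"roll": 0},
  {"tx": 0.004,"ty": 0.0006,"tz": 0.0005,"roll": 0},
  {"tx": 0.006,"ty": 0.0009,"tz": 0.0005,"roll": 0},
  {"tx": 0.007,"ty": 0.001,"tz": 0.0005,"roll": 0},
])

```text
t: 9.15
position: [0.6628, -0.1382, 0.0115]
tcp_rot: [-0.001, -0.074, 0.997, 0.0]
ft_force: [-6.2, -2.0, 3.1]
opening: 0.0451
finger_force: 2.8
```

Call:
step_arm([
  {"tx": 0.002,"ty": 0.0003,"tz": 0,"roll": 0},
  {"tx": 0.003,"ty": 0.0004,"tz": 0,"roll": 0},
  {"tx": 0.003,"ty": 0.0004,"tz": 0,"roll": 0},
])

```text
t: 9.45
position: [0.6659, -0.1378, 0.0116]
tcp_rot: [-0.001, -0.074, 0.997, 0.0]
ft_force: [-5.1, 0.1, 2.0]
opening: 0.0449
finger_force: 2.5
```

Call:
step_arm([
  {"tx": 0.001,"ty": 0.0001,"tz": 0,"roll": 0},
  {"tx": 0.002,"ty": 0.0003,"tz": 0,"roll": 0},
  {"tx": 0.003,"ty": 0.0004,"tz": 0,"roll": 0},
  {"tx": 0.003,"ty": 0.0004,"tz": 0,"roll": 0},
])

```text
t: 9.85
position: [0.6685, -0.1375, 0.0115]
tcp_rot: [-0.001, -0.074, 0.997, 0.0]
ft_force: [-5.9, -0.8, 3.6]
opening: 0.0448
finger_force: 3.0
```

```bash
python3 -c "
from h import *; s,_=st(); z=np.load('tray.npz'); print((s['position'][:2]-z['t'])@z['R']); im=get_image('top'); c=cv2.resize(im[135:265,225:380],None,fx=4.6,fy=4.6,interpolation=cv2.INTER_CUBIC); cv2.imwrite('pics/c2.png',c);cv2.imwrite('pics/w3.png',get_image('wrist'))"
```

```text
t 9.85 p [ 0.6685 -0.1375  0.0115] fing yaw 98.48 q6 -0.351 F [-5.9 -0.8  3.6] open 0.0448 ff 3.0
[-0.01465962 -0.08583835]
```

View pics/w3.png

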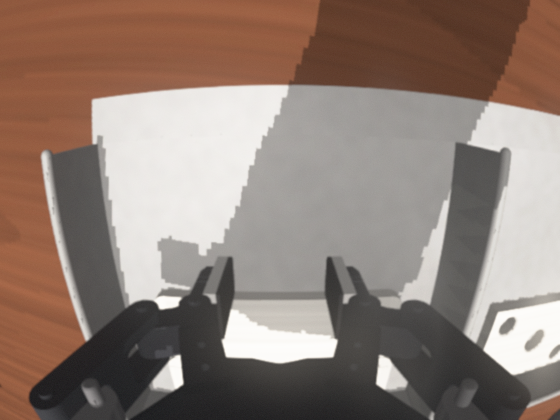

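```bash
python3 -c "
from h import *; z=np.load('tray.npz'); 
for zz in (.002,.010):print((pix2w('wrist',[(165,292),(285,294),(400,294),(285,299)],zz)[:,:2]-z['t'])@z['R'])
"
```

```text
[[-0.0009665  -0.14684478]
 [-0.00181788 -0.08317389]
 [ 0.00068946 -0.02126273]
 [ 0.00124458 -0.08315047]]
[[-0.00600747 -0.14342468]
 [-0.00681087 -0.0833424 ]
 [-0.00444484 -0.02492066]
 [-0.00392101 -0.0833203 ]]
```

View pics/c2.png

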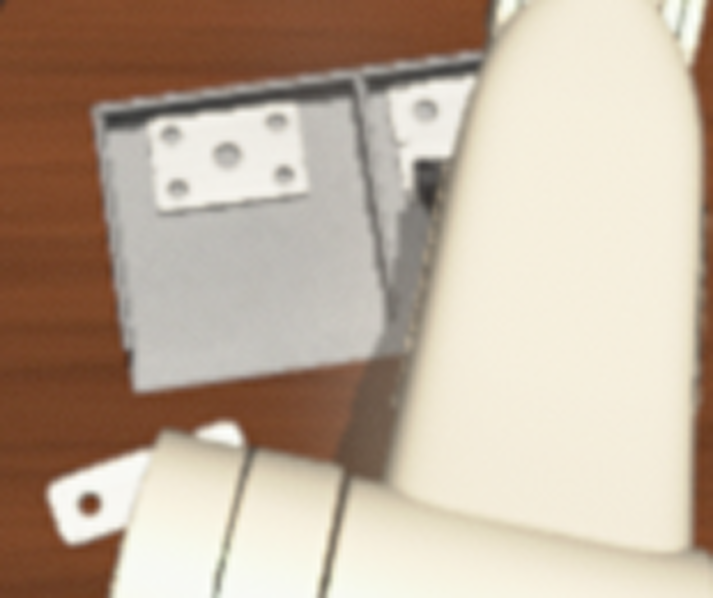

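Call:
step_arm([
  {"tx": -0.015,"ty": -0.002,"tz": 0.002,"roll": 0},
  {"tx": -0.025,"ty": -0.003,"tz": 0.035,"roll": 0},
  {"tx": -0.04,"ty": 0.01,"tz": 0.075,"roll": -0.13},
  {"tx": -0.06,"ty": 0.035,"tz": 0.085,"roll": -0.27},
  {"tx": -0.08,"ty": 0.065,"tz": 0.085,"roll": -0.41},
  {"tx": -0.1,"ty": 0.095,"tz": 0.085,"roll": -0.55},
  {"tx": -0.12,"ty": 0.125,"tz": 0.085,"roll": -0.69},
  {"tx": -0.14,"ty": 0.155,"tz": 0.085,"roll": -0.83},
  {"tx": -0.16,"ty": 0.185,"tz": 0.085,"roll": -0.97},
  {"tx": -0.18,"ty": 0.215,"tz": 0.085,"roll": -1.11},
  {"tx": -0.1895,"ty": 0.235,"tz": 0.085,"roll": -1.25},
  {"tx": -0.1895,"ty": 0.235,"tz": 0.085,"roll": -1.373},
], fingers=0.06)

```text
t: 11.15
position: [0.4801, 0.1008, 0.0976]
tcp_rot: [0.0, 0.575, 0.818, 0.002]
ft_force: [0.7, -0.0, -0.7]
opening: 0.06
finger_force: 0.0
```

Call:
step_arm([
  {"tx": 0,"ty": 0,"tz": 0,"roll": 0},
  {"tx": 0,"ty": 0,"tz": -0.03,"roll": 0},
  {"tx": 0,"ty": 0,"tz": -0.06,"roll": 0},
  {"tx": 0,"ty": 0,"tz": -0.07,"roll": 0},
  {"tx": 0,"ty": 0,"tz": -0.07,"roll": 0},
])

```text
t: 11.65
position: [0.4793, 0.0971, 0.0258]
tcp_rot: [-0.001, 0.575, 0.818, -0.001]
ft_force: [0.2, -0.6, -0.8]
opening: 0.0599
finger_force: 0.0
```

```bash
python3 -c "
from h import *; st(); P=camera_params('wrist'); print(w2pix('wrist',[[.479,.0975,.008]],P)); cv2.imwrite('pics/w4.png',get_image('wrist'))"
```

```text
t 11.65 p [0.4793 0.0971 0.0258] fing yaw 19.86 q6 1.424 F [ 0.2 -0.6 -0.8] open 0.0599 ff 0.0
[[279.19948467 263.20926588]]
```

View pics/w4.png

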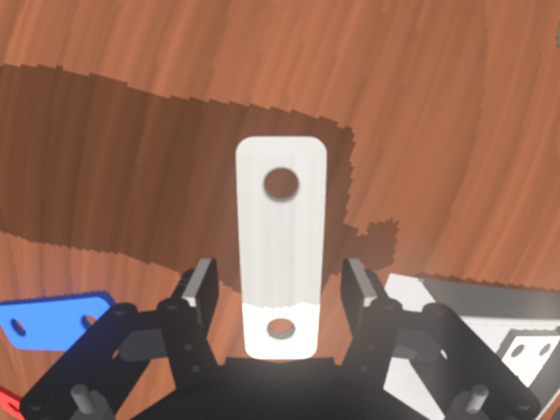

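Plate A is centred between the open fingers (hole axis at column 281, holes at rows 184 and 328). Descending to grip.

Call:
step_arm([
  {"tx": 0,"ty": 0,"tz": -0.008,"roll": 0},
  {"tx": 0,"ty": 0,"tz": -0.013,"roll": 0},
  {"tx": 0,"ty": 0,"tz": -0.0145,"roll": 0},
  {"tx": 0,"ty": 0,"tz": -0.0145,"roll": 0},
])

```text
t: 12.1
position: [0.48, 0.0975, 0.0127]
tcp_rot: [0.0, 0.575, 0.818, 0.0]
ft_force: [0.5, -0.5, 0.1]
opening: 0.0603
finger_force: 0.0
```

Call:
step_arm([
  {"tx": 0,"ty": 0,"tz": 0,"roll": 0},
  {"tx": 0,"ty": 0,"tz": 0,"roll": 0},
  {"tx": 0,"ty": 0,"tz": 0,"roll": 0},
  {"tx": 0,"ty": 0,"tz": 0,"roll": 0},
  {"tx": 0,"ty": 0,"tz": 0,"roll": 0},
  {"tx": 0,"ty": 0,"tz": 0,"roll": 0},
  {"tx": 0,"ty": 0,"tz": 0,"roll": 0},
], fingers=0.03, force=60)

```text
t: 12.8
position: [0.4802, 0.0975, 0.0134]
tcp_rot: [0.0, 0.575, 0.818, 0.0]
ft_force: [-2.0, -0.9, 6.1]
opening: 0.0394
finger_force: 59.8
```

```bash
python3 -c "
from h import *; st()"
```

```text
t 12.8 p [0.4802 0.0975 0.0134] fing yaw 19.82 q6 1.425 F [-2.  -0.9  6.1] open 0.0394 ff 59.8
```

Call:
step_arm([
  {"tx": 0,"ty": 0,"tz": 0.01,"roll": 0},
  {"tx": 0,"ty": 0,"tz": 0.025,"roll": 0},
  {"tx": 0.001,"ty": -0.015,"tz": 0.027,"roll": -0.01},
  {"tx": 0.002,"ty": -0.045,"tz": 0.027,"roll": -0.03},
  {"tx": 0.003,"ty": -0.085,"tz": 0.027,"roll": -0.06},
  {"tx": 0.004,"ty": -0.125,"tz": 0.027,"roll": -0.09},
  {"tx": 0.006,"ty": -0.165,"tz": 0.027,"roll": -0.12},
  {"tx": 0.008,"ty": -0.205,"tz": 0.027,"roll": -0.15},
  {"tx": 0.009,"ty": -0.24,"tz": 0.027,"roll": -0.18},
  {"tx": 0.01,"ty": -0.2615,"tz": 0.027,"roll": -0.198},
  {"tx": 0.01,"ty": -0.2615,"tz": 0.027,"roll": -0.198},
  {"tx": 0.01,"ty": -0.2615,"tz": 0.027,"roll": -0.198},
])

```text
t: 14.0
position: [0.4894, -0.1641, 0.0395]
tcp_rot: [-0.001, 0.653, 0.757, 0.0]
ft_force: [-0.7, -0.1, -3.7]
opening: 0.0395
finger_force: 61.3
```

```bash
python3 -c "
from h import *; st()"
```

```text
t 14.0 p [ 0.4894 -0.1641  0.0395] fing yaw 8.4 q6 1.1 F [-0.7 -0.1 -3.7] open 0.0395 ff 61.3
```

Call:
step_arm([
  {"tx": 0.03,"ty": 0.0045,"tz": 0,"roll": 0},
  {"tx": 0.06,"ty": 0.009,"tz": 0,"roll": 0},
  {"tx": 0.09,"ty": 0.0135,"tz": 0,"roll": 0},
  {"tx": 0.115,"ty": 0.017,"tz": 0,"roll": 0},
  {"tx": 0.135,"ty": 0.02,"tz": 0,"roll": 0},
  {"tx": 0.142,"ty": 0.021,"tz": 0,"roll": 0},
  {"tx": 0.142,"ty": 0.021,"tz": 0,"roll": 0},
  {"tx": 0.142,"ty": 0.021,"tz": -0.01,"roll": 0},
  {"tx": 0.142,"ty": 0.021,"tz": -0.018,"roll": 0},
  {"tx": 0.142,"ty": 0.021,"tz": -0.023,"roll": 0},
  {"tx": 0.142,"ty": 0.021,"tz": -0.024,"roll": 0},
  {"tx": 0.142,"ty": 0.021,"tz": -0.024,"roll": 0},
])

```text
t: 15.2
position: [0.6307, -0.1431, 0.0156]
tcp_rot: [-0.001, 0.653, 0.757, -0.0]
ft_force: [-0.5, 0.5, -1.3]
opening: 0.0393
finger_force: 61.8
```

```bash
python3 -c "
from h import *; s,_=st(); z=np.load('tray.npz'); print((s['position'][:2]-z['t'])@z['R'])"
```

```text
t 15.2 p [ 0.6307 -0.1431  0.0156] fing yaw 8.43 q6 1.2 F [-0.5  0.5 -1.3] open 0.0393 ff 61.8
[-0.05290615 -0.08583285]
```

Call:
step_arm([
  {"tx": 0,"ty": 0,"tz": 0,"roll": 0},
  {"tx": 0,"ty": 0,"tz": 0,"roll": 0},
  {"tx": 0,"ty": 0,"tz": 0,"roll": 0},
  {"tx": 0,"ty": 0,"tz": 0,"roll": 0},
  {"tx": 0,"ty": 0,"tz": 0.02,"roll": 0},
  {"tx": 0,"ty": 0,"tz": 0.05,"roll": 0},
], fingers=0.05)

```text
t: 15.8
position: [0.6302, -0.1426, 0.0637]
tcp_rot: [-0.002, 0.653, 0.757, -0.001]
ft_force: [0.1, -0.3, 0.3]
opening: 0.05
finger_force: 0.0
```

Call:
step_arm([
  {"tx": 0,"ty": 0,"tz": 0.01,"roll": 0.14},
  {"tx": -0.01,"ty": -0.0015,"tz": 0.01,"roll": 0.28},
  {"tx": -0.02,"ty": -0.003,"tz": 0.01,"roll": 0.42},
  {"tx": -0.03,"ty": -0.0045,"tz": 0.01,"roll": 0.56},
  {"tx": -0.04,"ty": -0.006,"tz": 0.01,"roll": 0.7},
  {"tx": -0.0475,"ty": -0.0071,"tz": 0.01,"roll": 0.84},
  {"tx": -0.0475,"ty": -0.0071,"tz": 0.01,"roll": 0.98},
  {"tx": -0.0475,"ty": -0.0071,"tz": 0.01,"roll": 1.12},
  {"tx": -0.0475,"ty": -0.0071,"tz": 0.01,"roll": 1.26},
  {"tx": -0.0475,"ty": -0.0071,"tz": 0.01,"roll": 1.4},
  {"tx": -0.0475,"ty": -0.0071,"tz": 0.01,"roll": 1.54},
  {"tx": -0.0475,"ty": -0.0071,"tz": 0.01,"roll": 1.5715},
], fingers=0.045)

```text
t: 17.0
position: [0.5848, -0.1501, 0.0758]
tcp_rot: [0.0, -0.076, 0.997, -0.0]
ft_force: [-0.6, -0.6, -0.6]
opening: 0.0456
finger_force: 0.0
```

```bash
python3 -c "
from h import *; s,_=st(); z=np.load('tray.npz'); print((s['position'][:2]-z['t'])@z['R']); cv2.imwrite('pics/w5.png',get_image('wrist'))"
```

```text
t 17.0 p [ 0.5848 -0.1501  0.0758] fing yaw 98.69 q6 -0.403 F [-0.6 -0.6 -0.6] open 0.0456 ff 0.0
[-0.09933711 -0.08599313]
```

View pics/w5.png

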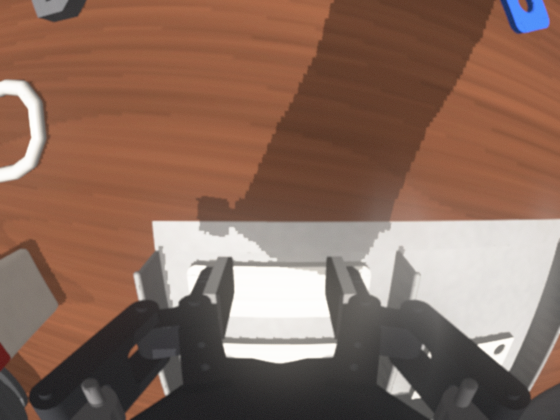

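The plate lies square in the bay, front edge at row 262 from (190,265) to (370,265), with a narrow gap to the next plate at row 340. Next I go down in front of it and push.

Call:
step_arm([
  {"tx": 0,"ty": 0,"tz": -0.03,"roll": -0.003},
  {"tx": 0,"ty": 0,"tz": -0.055,"roll": -0.003},
  {"tx": 0,"ty": 0,"tz": -0.0625,"roll": -0.003},
  {"tx": 0,"ty": 0,"tz": -0.063,"roll": -0.003},
  {"tx": 0,"ty": 0,"tz": -0.063,"roll": -0.003},
])

```text
t: 17.55
position: [0.5852, -0.1503, 0.0134]
tcp_rot: [0.001, -0.073, 0.997, -0.0]
ft_force: [-0.1, -0.8, -0.2]
opening: 0.0446
finger_force: 0.0
```

Call:
step_arm([
  {"tx": 0.006,"ty": 0.0009,"tz": 0,"roll": 0},
  {"tx": 0.011,"ty": 0.0016,"tz": 0,"roll": 0},
  {"tx": 0.016,"ty": 0.0024,"tz": 0,"roll": 0},
  {"tx": 0.02,"ty": 0.003,"tz": 0,"roll": 0},
  {"tx": 0.024,"ty": 0.0036,"tz": 0,"roll": 0},
  {"tx": 0.028,"ty": 0.0042,"tz": 0,"roll": 0},
  {"tx": 0.031,"ty": 0.0046,"tz": 0,"roll": 0},
  {"tx": 0.034,"ty": 0.0051,"tz": 0,"roll": 0},
  {"tx": 0.037,"ty": 0.0055,"tz": 0,"roll": 0},
  {"tx": 0.037,"ty": 0.0055,"tz": 0,"roll": 0},
])

```text
t: 18.55
position: [0.6215, -0.1446, 0.0127]
tcp_rot: [-0.0, -0.073, 0.997, -0.0]
ft_force: [-3.2, -0.1, 2.4]
opening: 0.0452
finger_force: 1.5
```

```bash
python3 -c "
from h import *; s,_=st(); z=np.load('tray.npz'); print((s['position'][:2]-z['t'])@z['R'])"
```

```text
t 18.55 p [ 0.6215 -0.1446  0.0127] fing yaw 98.34 q6 -0.374 F [-3.2 -0.1  2.4] open 0.0452 ff 1.5
[-0.06213775 -0.08592788]
```

Call:
step_arm([
  {"tx": 0.002,"ty": 0.0003,"tz": 0,"roll": 0},
  {"tx": 0.004,"ty": 0.0006,"tz": 0,"roll": 0},
  {"tx": 0.005,"ty": 0.0007,"tz": 0,"roll": 0},
  {"tx": 0.005,"ty": 0.0007,"tz": 0,"roll": 0},
])

```text
t: 18.95
position: [0.6266, -0.1438, 0.0126]
tcp_rot: [-0.0, -0.073, 0.997, 0.0]
ft_force: [-4.4, 0.2, 3.3]
opening: 0.0446
finger_force: 2.0
```

Call:
step_arm([
  {"tx": 0.001,"ty": 0.0001,"tz": 0,"roll": 0},
  {"tx": 0.002,"ty": 0.0003,"tz": 0,"roll": 0},
  {"tx": 0.002,"ty": 0.0003,"tz": 0,"roll": 0},
])

```text
t: 19.25
position: [0.627, -0.1438, 0.0126]
tcp_rot: [-0.002, -0.073, 0.997, -0.0]
ft_force: [-8.1, -1.0, 6.1]
opening: 0.0453
finger_force: 3.9
```

```bash
python3 -c "
from h import *; s,_=st(); z=np.load('tray.npz'); print((s['position'][:2]-z['t'])@z['R'])"
```

```text
t 19.25 p [ 0.627  -0.1438  0.0126] fing yaw 98.32 q6 -0.37 F [-8.1 -1.   6.1] open 0.0453 ff 3.9
[-0.05667856 -0.08596344]
```

The force is rising and the plate has stopped where a closed row would end. Retreating to check.

Call:
step_arm([
  {"tx": -0.01,"ty": -0.0015,"tz": 0,"roll": 0},
  {"tx": -0.03,"ty": -0.0045,"tz": 0.005,"roll": 0},
  {"tx": -0.05,"ty": -0.007,"tz": 0.04,"roll": 0},
  {"tx": -0.09,"ty": 0.01,"tz": 0.08,"roll": 0},
  {"tx": -0.13,"ty": 0.04,"tz": 0.11,"roll": 0},
  {"tx": -0.16,"ty": 0.08,"tz": 0.13,"roll": 0},
  {"tx": -0.19,"ty": 0.12,"tz": 0.14,"roll": 0},
  {"tx": -0.21,"ty": 0.16,"tz": 0.15,"roll": 0},
  {"tx": -0.23,"ty": 0.2,"tz": 0.15,"roll": 0},
  {"tx": -0.25,"ty": 0.24,"tz": 0.15,"roll": 0},
  {"tx": -0.25,"ty": 0.28,"tz": 0.15,"roll": 0},
  {"tx": -0.25,"ty": 0.28,"tz": 0.15,"roll": 0},
])

```text
t: 20.45
position: [0.3793, 0.142, 0.1636]
tcp_rot: [0.002, -0.077, 0.997, 0.002]
ft_force: [0.1, -0.4, -0.4]
opening: 0.0452
finger_force: 0.0
```

```bash
python3 -c "
from h import *; st(); im=get_image('top'); cv2.imwrite('pics/c6.png',cv2.resize(im[135:240,290:380],None,fx=5.5,fy=5.5,interpolation=cv2.INTER_CUBIC))"
```

```text
t 20.45 p [0.3793 0.142  0.1636] fing yaw 98.86 q6 0.202 F [ 0.1 -0.4 -0.4] open 0.0452 ff 0.0
```

View pics/c6.png

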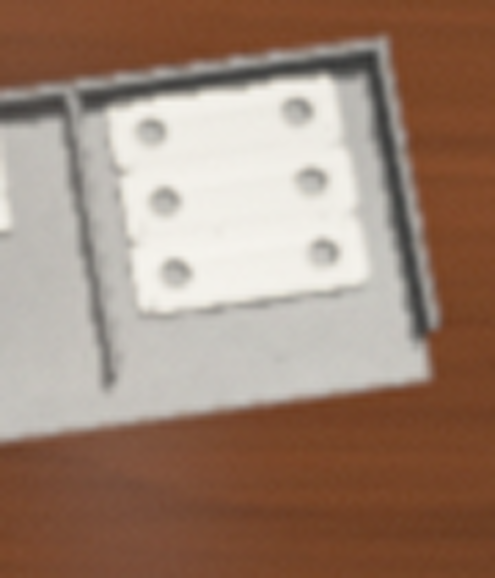

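The three plates lie closed up and parallel (hole rows at 120, 190 and 262 in the crop). A last numeric check, then I hand in if it passes.

Run:
```python
from h import *
z=np.load('tray.npz');X=[]
for p in [[(150,131),(297,111)],[(165,201),(312,181)],[(176,272),(324,252)]]:
    w=(pix2w("top",[(290+(x+.5)/5.5-.5,135+(y+.5)/5.5-.5) for x,y in p],.01)[:,:2]-z['t'])@z['R']
    d=w[0]-w[1];X.append(w.mean(0)[0]);print(w.mean(0),np.degrees(np.arctan2(-d[0],d[1])))
if min(X)>-.036: print(sign_off())
```

```text
[ 0.05906576 -0.08435503] -0.07275590448265656
[ 0.01699811 -0.08609453] -0.10532091053256341
[-0.02486585 -0.08577773] -0.19096397949702373
the job is handed in; nothing more can be done
None
```

Both loose shackle plates are in the right bay with the stock plate, lying square and closed up to the back wall within about 2 mm by the top camera, and the job was handed in at about 20 s; no verdict was returned.

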